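# Press the lint filter down and slide it home under its drag spring

## Robot

A 6-joint arm with a two-finger parallel gripper is mounted at the origin on the work surface. World frame = base frame: x ahead of the robot, y to its left, z up, the work surface at z = 0. Lengths are in mm, angles in rad, forces in N, time in s.
With the tool pointing down it reaches from about 300 to 775 mm from the base axis. Payload 14.6 kg.
Tool frame: the origin (TCP) lies on the front face of the gripper's body, between the roots of the fingers; the fingertips stand 97 mm ahead of it and the grasp point (between the pads) lies 78 mm ahead of it; z points along the fingers, y is the line along which they close (so a half turn about z gives the same grasp; the last joint's range is limited). The gripper opens to 94 mm and grips with 3 to 60 N. Pads are 16 mm wide; open, the fingers measure 119 mm over their backs; the gripper's body (75 mm by 177 mm) begins 78 mm behind the grasp point.
Start: joints at [1.047, 0.3, 1.521, -0, 1.321, -0.067], TCP at [242.589, 493.599, 302.646] pointing down, gripper open.
Joint ranges: [-3.03, 3.03], [-0.79, 2.21], [0.23, 2.52], [-1.04, 4.18], [0, 3.07], [-2.55, 2.55]. Speed limits (rad/s): [2.22, 2.22, 2.57, 3.14, 3.14, 3.14].

## Interface

Orientations are given as [roll, pitch, yaw] about the fixed x, y, z axes, in that order (R = Rz(yaw) Ry(pitch) Rx(roll)).
In Python, from cell import * gives the robot as it stands.
- The arm moves only by the tool carry_out, never from a script. Its arguments are lists of equal length, an entry for each row: "slide": the shift along the world's x, y, z scaled (see below), a list of three; "dr": the turn, a rotation vector about the world's x, y, z scaled (see below), a list of three; "gripper": the opening in per cent of the stroke, from 0 (shut) to 100 (fully open). A call has 1 to 10 rows; each row is the pose to reach, as a shift and turn from the pose commanded when the call began, turning the shorter way round; what a row does not reach only later rows make up. The controller multiplies each number of a shift by 0.25 m and each number of a turn by 360 degrees. A row lasts 1/12 s, in which the tool goes at most 41.7 mm and 7.16 degrees, less where a joint would pass 70% of its speed; a pose out of reach is approached as far as the arm can. A call with a number of a shift or a turn outside -1 to 1 is refused whole. A call with a gripper value outside its range is refused whole. The fingers move at their own pace and stop on an object; "newtons" is the grip in N (left out, the last holds). Time passes only in rows, so rows that repeat a pose let the fingers close. It gives the time, the measured TCP pose, the force, the opening and the grip force at its end, in the units of the state.
- read_state(): the state, without advancing time (a new reading comes with each control period).
- camera(name): name is "side" or "top"; returns the picture (400x640x3 uint8, red, green, blue); there is no depth.
- camera_model(name): a dict with "vfov" (degrees; the focal length in pixels is half the picture's height over the tangent of half this angle, whatever the lens; pixels are square), "cx", "cy" (the principal point, pixels), "R" (3x3) and "t" (3): a world point X has camera coordinates R X + t. Camera axes: x right, y down, z forward; pixel columns grow to the right and rows downward; lengths in mm; the calibration is good to about 2 mm. A picture is of the moment at which its call begins. camera_model takes no time and is no camera call.
- sign_off(): hands the job in; it is judged then, once.
The state is a dict: "clock": time; "joints": joint angles; "qd": joint speeds; "effort": joint torques, N m; "eef_pos": TCP position; "eef_rot": TCP orientation; "wrist_force": force on the tool from outside, world axes, zero at the start; "moment": the same for the moment, N m; "finger_gap": finger opening in mm; "finger_force": force on a finger pad.
Only numpy, scipy, OpenCV 4.12 (cv2) and the standard library are available. Lean on these libraries where they do the work, as an engineer would, in place of code of your own. Each camera call takes 0.05 s, during which the arm holds its last target. There are 200 camera calls.

## Task

With the fingertips, press the yellow lint-filter cassette down hard against its sprung floor, on the lined area behind its black ridge, and while keeping it pressed slide it along the channel, under the blue crossbar and the steel drag spring, until its nose is fully home against the end wall; then let go. Do not lift or carry the cassette out of its channel, and leave the other things on the counter where they stand.

Things in the scene. Friction and masses are not known exactly. Their poses are not given: they have to be found in the camera images.
- holder: White plastic lint-filter holder, fixed to the counter: an open-topped channel, 100 mm wide outside, 74 inside, walls 34 high. Origin at counter height (z = 0) on the channel's centreline, under the near face of its blue crossbar. x runs along the channel the way the cassette must slide (roughly away from the robot), z up. It spans x = -198 to +87 mm; end wall's inner face at x = +75 mm.
- crossbar (a point): Middle of the lower near edge of the blue crossbar (holder x = 0, 33 mm above the counter). The bar spans the whole channel, x = 0 to +14 mm, from 33 mm (underside) to 49 mm high.
- spring (a point): Rest position of the tip of the drag spring: a steel tongue 46 mm long, 40 wide, rooted on top of the crossbar (52 mm high there) and sloping down inward. The tip (holder x = +57 mm) hangs about 28 mm above the counter with nothing below it; it gives way upwards, dragging on the cassette with a few newtons.
- bed (a joint): The grey sprung floor of the channel, on which the cassette lies: how far it is pressed down, in m. 0 = fully up (its top 26 mm above the counter), 0.012 = bottomed. It rises by itself; it needs about 4 N to start and 1 N more per mm (about 9 N at 5 mm, 12 N at 8 mm, 16 N at the bottom), less the cassette's weight.
- cassette: Yellow lint-filter cassette, a loose plate 130 x 70 x 12 mm, 0.16 kg, lying on the sprung floor. Origin at the centre of its underside; x towards its nose (x = +65 mm), z up. With the floor up its top is 38 mm above the counter, 5 mm too high for the crossbar: it must be pressed down by 5 to 12 mm to pass. Once in, crossbar and spring keep it down.
- ridge (a point): Centre of the top of the black ridge across the cassette, 54 mm wide, 8 thick, 12 high (cassette x = -30 to -22 mm, z = 12 to 24 mm). It stays outside the crossbar: with the nose at the end wall its front face is 12 mm short of it.
- press (a point): Centre of the flat pressing area behind the ridge, marked with black lines, on the cassette's top face (cassette x = -47 mm, z = 12 mm); 17 mm behind the ridge's rear face, 18 mm from the tail end.
- nose (a point): Middle of the cassette's nose face (cassette x = +65 mm, half-way up its 12 mm).
- stop (a point): Point on the inner face of the holder's end wall which the nose must meet (holder x = +75 mm, 24 mm above the counter).
- funnel: Teal silicone funnel standing mouth down, 116 mm across, 115 mm high; bystander. Origin at the centre of its underside.
- pail: Stainless steel pail, 170 mm across the rim, 150 mm high; bystander. Origin at the centre of its underside.
- clothespin1: Red plastic clothespin lying on the counter, 76 x 17 x 11 mm, its length along x; bystander. Origin at the centre of its underside.
- clothespin2: A second red plastic clothespin, as the first; bystander.
- ramekin: White ceramic ramekin, 90 mm across, 46 mm high; bystander. Origin at the centre of its underside.
- bottle: Green glass bottle with a cork, 68 mm across, 183 mm high; bystander. Origin at the centre of its underside.
Things that resemble listed ones, but are neither listed nor needed, are in the scene too. Of the things that look like the cassette, the smallest one is meant.

How it is judged (in metres and radians):
On the way, in this order (a step that is already met when the one before it is completed fails the run):
1. the fingers press the cassette, and with it the sprung floor, down by more than 4 mm while its nose is still at or short of the crossbar (value of joint bed above 0.004 m and contact force between the fingers and cassette above 4 N and x of nose in the frame of holder below 0.006 m), for 0.05 s.
2. pressed down by the fingers, the cassette's nose passes under the crossbar and meets the drag spring (contact force between the fingers and cassette above 3 N and x of nose in the frame of holder above 0.03 m and value of joint bed above 0.0035 m), for 0.05 s.
At the end, for the whole second after the job is handed in: The cassette lies flat and at rest in the channel under the crossbar and the drag spring, its nose within 5 mm of the end wall, and the floor below it is held down by more than 3.5 mm (x of nose in the frame of holder above 0.07 m and value of joint bed above 0.0035 m and z of cassette in the frame of holder below 0.024 m and angle between cassette's own z axis and vertical below 0.06 rad and angle between the x axis of cassette and the x axis of holder, either way round below 0.06 rad and linear speed of cassette below 0.01 m/s); the robot touches nothing.
It fails at once if the cassette is lifted more than 12 mm above its place on the raised floor (z of cassette in the frame of holder above 0.038 m).
It fails at once if the cassette is tipped by more than 0.25 rad (angle between cassette's own z axis and vertical above 0.25 rad).
It fails at once if one of the other things (funnel, pail, clothespins, ramekin, bottle) is moved by more than 30 mm (distance of any of funnel, pail, clothespin1, clothespin2, ramekin, bottle from where it was at the start of the episode above 0.03 m).
It also fails if it takes over 43 s, if anything falls off the work surface, if the arm or the gripper's body presses on something with over 40 N, if the wrist force passes 120 N, or if a joint passes its speed limit or range.

## Working session

There is one attempt and no reset: what is moved stays moved. The work goes in short steps, Python scripts to look and compute and a tool call to move; the robot and the scene stay as the last step left them, time stands still between calls to the robot, and variables do not carry over. Pictures are saved under pics/ and viewed, at most 10 in all, crops included, and the job is handed in when it is done.

Besides the shell and the picture viewer there is one more tool, called as name(argument=value, ...) on one line, values as JSON. carry_out: Moves the arm, as the interface text tells. Its arguments: {"type":"object","properties":{"slide":{"type":"array","items":{"type":"array","items":{"type":"number","minimum":-1,"maximum":1}}},"dr":{"type":"array","items":{"type":"array","items":{"type":"number","minimum":-1,"maximum":1}}},"gripper":{"type":"array","items":{"type":"number"}},"newtons":{"type":"number"}},"required":["slide","dr","gripper"]}

```bash
mkdir -p pics; python3 - <<'E'
from cell import *
import cv2
for n in("top","side"):
    cv2.imwrite(f"pics/{n}0.png",camera(n)[:,:,::-1]); m=camera_model(n); print(n,m)
print(read_state())
E
```

```text
top {'vfov': 51.83154849024725, 'cx': 321.6711536620966, 'cy': 194.37661494308017, 'R': array([[ 0.01925966, -0.99979868, -0.0056267 ],
       [-0.99693972, -0.01877752, -0.07588548],
       [ 0.07576455,  0.00707101, -0.99710066]]), 't': array([ -19.86280164,  567.61490446, 1629.75839219])}
side {'vfov': 49.42685143075, 'cx': 308.99628287884264, 'cy': 201.381759057594, 'R': array([[ 0.98225264, -0.18708837,  0.01332987],
       [-0.12033609, -0.68311225, -0.72033109],
       [ 0.14387137,  0.70594305, -0.6935023 ]]), 't': array([-578.93490142,   93.42494505, 1445.14334235])}
{'clock': 0.1, 'joints': array([ 1.04741242e+00,  3.00387220e-01,  1.52149628e+00,  3.78595165e-05,
        1.32068599e+00, -6.66511209e-02]), 'qd': array([-5.20783909e-05, -3.18577366e-03, -4.35215867e-03,  6.58427639e-05,
        1.42355403e-03,  5.51389865e-04]), 'effort': array([ 2.11484650e-03, -5.32649660e+01, -3.53284800e+01,  7.09625054e-02,
        2.34472216e-02, -7.09885126e-05]), 'eef_pos': array([242.51840377, 493.50270104, 302.1681654 ]), 'eef_rot': array([-3.14062043e+00, -1.01650034e-04,  2.68485043e+00]), 'wrist_force': array([-0.64229852,  0.03658721,  0.00239212]), 'moment': array([0.01949179, 0.00079617, 0.0099727 ]), 'finger_force': 0.0, 'finger_gap': 94.01922684479665}
```

View pics/top0.png

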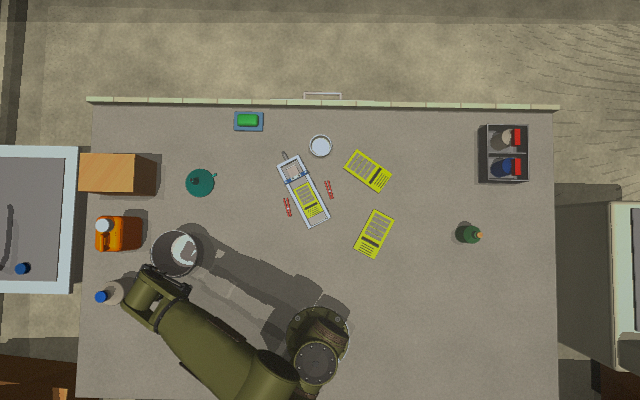

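View pics/side0.png

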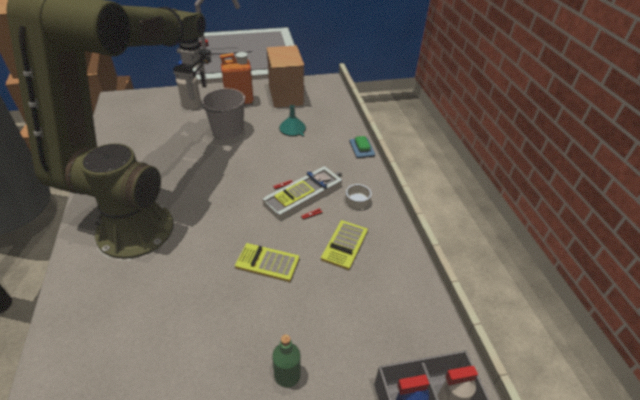

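The top view shows the holder around (303,192), with the cassette in it around (307,200) and clothespins at (287,207) and (328,189). The side view shows the holder around (303,191). I'll enlarge both.

```bash
python3 - <<'E'
import cv2,numpy as np
a=cv2.imread("pics/top0.png")[140:240,260:350]; b=cv2.imread("pics/side0.png")[155:225,250:355]
a=cv2.resize(a,None,fx=6,fy=6,interpolation=cv2.INTER_CUBIC); b=cv2.resize(b,None,fx=7,fy=7,interpolation=cv2.INTER_CUBIC)
cv2.imwrite("pics/a.png",a);cv2.imwrite("pics/b.png",b)
E
```

```text
(no output)
```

View pics/a.png

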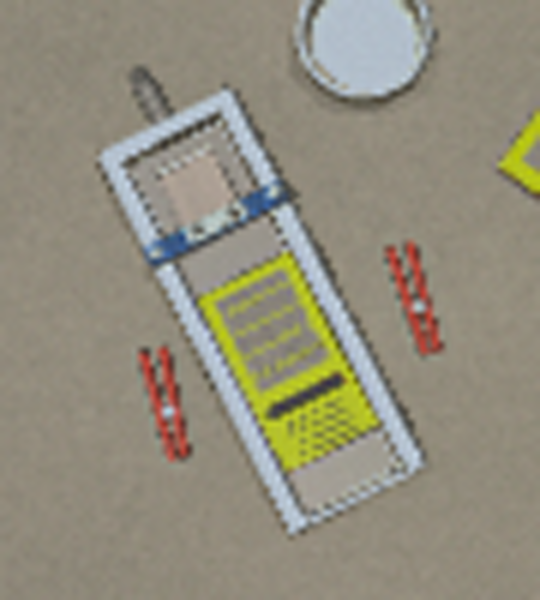

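View pics/b.png

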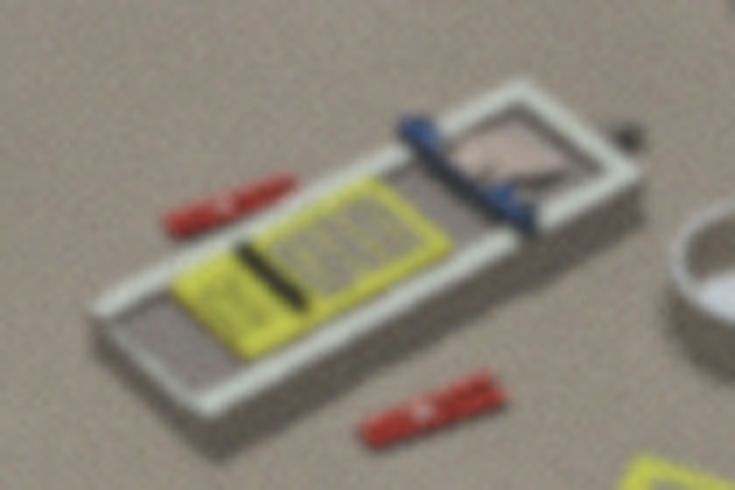

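```bash
cat > geo.py <<'E'
import numpy as np
from cell import *
M={n:camera_model(n) for n in("top","side")}
def ray(n,uv):
    m=M[n]; f=200/np.tan(np.radians(m["vfov"]/2)); R=np.array(m["R"])
    d=R.T@[(uv[0]-m["cx"])/f,(uv[1]-m["cy"])/f,1]; return -R.T@np.array(m["t"]),d/np.linalg.norm(d)
def tri(a,b):
    A=0;B=0
    for n,uv in(("top",a),("side",b)):
        c,d=ray(n,uv);P=np.eye(3)-np.outer(d,d);A=A+P;B=B+P@c
    return np.linalg.solve(A,B)
def onz(n,uv,z):
    c,d=ray(n,uv);return c+d*(z-c[2])/d[2]
def T(x,y):return (x+.5)/6-.5+260,(y+.5)/6-.5+140
def S(x,y):return (x+.5)/7-.5+250,(y+.5)/7-.5+155
E
python3 - <<'E'
from geo import *
np.set_printoptions(precision=1,suppress=True)
pts=dict(hFL=((100,155),(522,80),34),hFR=((230,88),(640,172),34),hNR=((424,464),(205,412),34),hNL=((293,532),(92,310),34),
cNoL=((200,297),(372,180),38),cNoR=((293,252),(452,243),38),cTR=((381,428),(245,357),38),cTL=((287,472),(172,288),38),
rL=((272,413),(242,250),50),rR=((340,380),(303,305),50),barL=((157,265),(402,133),49),barR=((293,205),(530,228),49))
p={}
for k,(a,b,z) in pts.items():
    t=onz("top",T(*a),z);s=onz("side",S(*b),z);p[k]=(t+s)/2
    print(k,"tri",tri(T(*a),S(*b)),"top",t[:2],"side",s[:2])
if 1:
  q=[p[k] for k in("hFL","hFR","hNR","hNL")]
  ax=(q[0]+q[1]-q[2]-q[3])/2; L=np.linalg.norm(ax);ax/=L
  lat=np.array([-ax[1],ax[0],0]);c=sum(q)/4
  O=c+ax*55.5  # centre at x=-55.5
  print("L",L,"W",np.linalg.norm(q[0]-q[1]),np.linalg.norm(q[2]-q[3]),"yaw",np.arctan2(ax[1],ax[0]),"origin",O)
  for k in p: print(k,(p[k]-O)@ax,(p[k]-O)@lat)
E
```

```text
hFL tri [680.  174.7  35.9] top [679.8 175. ] side [681.  176.9]
hFR tri [725.5  89.2  36.8] top [726.6  89.3] side [725.8  92.3]
hNR tri [477.7 -44.8  36.3] top [478.  -44.9] side [477.7 -42.5]
hNL tri [432.   40.8  31. ] top [431.5  40.7] side [432.3  37.6]
cNoL tri [585.7 105.6  38. ] top [585.6 105.6] side [585.8 105.6]
cNoR tri [615.9  44.4  44.1] top [616.7  44.6] side [617.2  50.9]
cTR tri [501.1 -16.   41.4] top [501.1 -16. ] side [501.7 -12.6]
cTL tri [472.2  45.4  35.2] top [470.9  45.4] side [473.1  42.3]
rL tri [509.9  55.7  45.7] top [509.1  55.6] side [509.9  51. ]
rR tri [533.1  11.4  45.2] top [531.6  11.4] side [533.5   6.3]
barL tri [606.4 134.1  43. ] top [605.3 133.6] side [605.5 127.2]
barR tri [651.3  44.2  48.2] top [646.7  44.8] side [655.6  43.3]
L 283.02237203583303 W 96.73632194226525 94.71746969087955 yaw 0.49978499029278484 origin [627.8  92.2  34. ]
hFL 86.33583908961293 48.36707140309855
hFR 85.68653294622011 -48.36707140309858
hNR -196.7121265483038 -47.357790590295764
hNL -197.31024548752924 47.35779059029578
cNoL -30.52673134247362 31.993531702359427
cNoR -30.822054719093646 -33.7851687219125
cTR -161.99090979403485 -32.84516105197275
cTL -159.9052591418785 32.274514294909665
rL -122.43707536204917 22.583078884576665
rR -123.49756137987836 -27.437671655591437
barL -1.3410709441225528 44.3128350576832
barR -2.5554391731318162 -53.40429824402091
```

Heights and sizes agree with the text: the holder measures 283 by 96 mm, its yaw is 0.50, and its origin is at (628, 92). The nose is at holder x = -31. I'll move above the press area in two halves.

carry_out(slide=[[0.526,-0.936,0],[0.526,-0.936,0],[0.526,-0.936,0],[0.526,-0.936,0],[0.526,-0.936,0],[0.526,-0.936,0],[0.526,-0.936,0],[0.526,-0.936,0],[0.526,-0.936,0],[0.526,-0.936,0]], dr=[[0,0,-0.174],[0,0,-0.174],[0,0,-0.174],[0,0,-0.174],[0,0,-0.174],[0,0,-0.174],[0,0,-0.174],[0,0,-0.174],[0,0,-0.174],[0,0,-0.174]], gripper=[21,21,21,21,21,21,21,21,21,21])

```text
clock: 0.93
eef_pos: [374.2, 259.2, 302.5]
eef_rot: [-3.141, 0.0, 1.586]
wrist_force: [-0.2, -0.1, -0.5]
finger_gap: 31.0
finger_force: 0.0
```

carry_out(slide=[[0.526,-0.936,-0.2],[0.526,-0.936,-0.2],[0.526,-0.936,-0.2],[0.526,-0.936,-0.2],[0.526,-0.936,-0.2],[0.526,-0.936,-0.2],[0.526,-0.936,-0.2],[0.526,-0.936,-0.2],[0.526,-0.936,-0.2],[0.526,-0.936,-0.2]], dr=[[0,0,-0.174],[0,0,-0.174],[0,0,-0.174],[0,0,-0.174],[0,0,-0.174],[0,0,-0.174],[0,0,-0.174],[0,0,-0.174],[0,0,-0.174],[0,0,-0.174]], gripper=[21,21,21,21,21,21,21,21,21,21])

```text
clock: 1.77
eef_pos: [505.6, 25.4, 252.2]
eef_rot: [-3.141, 0.001, 0.497]
wrist_force: [0.4, 1.1, -0.2]
finger_gap: 20.2
finger_force: 0.0
```

carry_out(slide=[[0,0,-0.42],[0,0,-0.42],[0,0,-0.42],[0,0,-0.42],[0,0,-0.42],[0,0,-0.42]], dr=[[0,0,0],[0,0,0],[0,0,0],[0,0,0],[0,0,0],[0,0,0]], gripper=[21,21,21,21,21,21])

```text
clock: 2.27
eef_pos: [506.3, 25.8, 149.4]
eef_rot: [3.141, -0.002, 0.501]
wrist_force: [0.3, 0.2, -0.3]
finger_gap: 19.7
finger_force: 0.0
```

```bash
python3 - <<'E'
from cell import *
import cv2
b=camera("side")[155:225,250:355,::-1]
cv2.imwrite("pics/c.png",cv2.resize(b,None,fx=7,fy=7,interpolation=cv2.INTER_CUBIC))
s=read_state();print(s["eef_pos"],s["wrist_force"])
E
```

```text
[506.41304567  25.78483106 149.62890745] [-0.10382657  0.21569845 -0.20876665]
```

View pics/c.png

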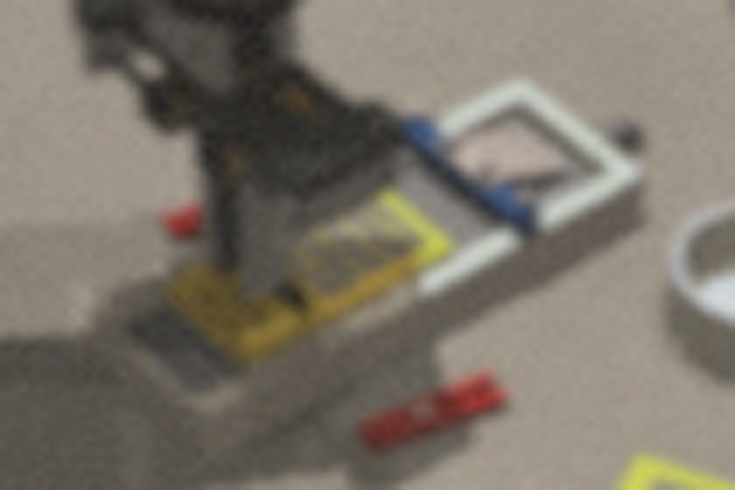

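The fingertips are near pixel (260,290), just behind the ridge. I'll back off 3 mm and press down.

carry_out(slide=[[-0.01,-0.006,-0.02],[-0.01,-0.006,-0.04],[-0.01,-0.006,-0.06],[-0.01,-0.006,-0.066],[-0.01,-0.006,-0.072],[-0.01,-0.006,-0.078],[-0.01,-0.006,-0.078],[-0.01,-0.006,-0.078]], dr=[[0,0,0],[0,0,0],[0,0,0],[0,0,0],[0,0,0],[0,0,0],[0,0,0],[0,0,0]], gripper=[21,21,21,21,21,21,21,21])

```text
clock: 2.98
eef_pos: [503.3, 24.0, 128.6]
eef_rot: [3.141, -0.0, 0.498]
wrist_force: [-2.0, -0.8, 7.5]
finger_gap: 19.9
finger_force: 4.1
```

carry_out(slide=[[0,0,-0.008],[0,0,-0.014],[0,0,-0.014],[0,0,-0.014]], dr=[[0,0,0],[0,0,0],[0,0,0],[0,0,0]], gripper=[21,21,21,21])

```text
clock: 3.32
eef_pos: [503.3, 24.0, 125.3]
eef_rot: [3.141, -0.0, 0.498]
wrist_force: [-3.1, -0.0, 12.8]
finger_gap: 19.9
finger_force: 5.8
```

carry_out(slide=[[0.014,0.0077,0],[0.028,0.0153,0],[0.042,0.023,0],[0.056,0.0307,0],[0.07,0.0384,0],[0.084,0.046,0],[0.098,0.0537,0],[0.112,0.0614,0],[0.126,0.069,0],[0.14,0.0767,0]], dr=[[0,0,0],[0,0,0],[0,0,0],[0,0,0],[0,0,0],[0,0,0],[0,0,0],[0,0,0],[0,0,0],[0,0,0]], gripper=[21,21,21,21,21,21,21,21,21,21])

```text
clock: 4.15
eef_pos: [538.1, 43.1, 125.2]
eef_rot: [3.141, 0.001, 0.498]
wrist_force: [-6.0, -2.8, 11.1]
finger_gap: 19.7
finger_force: 5.9
```

```bash
python3 - <<'E'
from cell import *
import cv2
b=camera("side")[155:225,250:355,::-1]; a=camera("top")[140:240,260:350,::-1]
cv2.imwrite("pics/d.png",cv2.resize(b,None,fx=7,fy=7,interpolation=cv2.INTER_CUBIC))
s=read_state();print(s["eef_pos"],s["wrist_force"])
E
```

```text
[538.51366377  43.27669698 125.32702468] [-1.77806686 -0.70039345 11.88976785]
```

View pics/d.png

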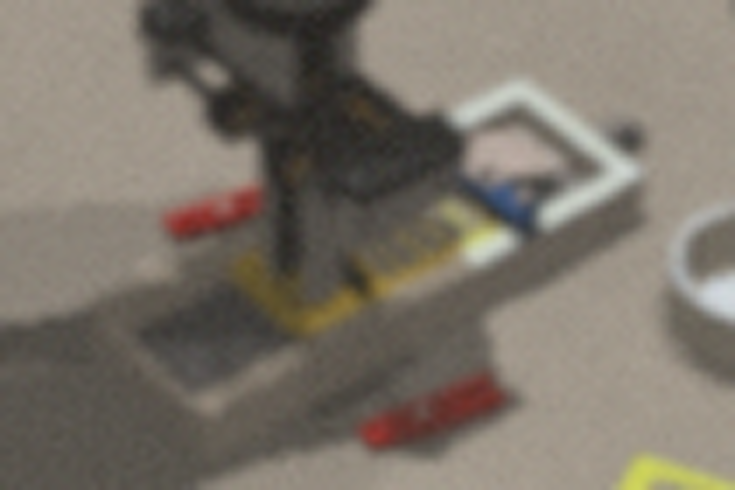

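The cassette moved with the fingers, and its nose is now at or under the bar near pixel (500,230). I'll continue.

carry_out(slide=[[0.014,0.0077,0],[0.028,0.0153,0],[0.042,0.023,0],[0.056,0.0307,0],[0.07,0.0384,0],[0.084,0.046,0],[0.098,0.0537,0],[0.112,0.0614,0],[0.126,0.069,0],[0.14,0.0767,0]], dr=[[0,0,0],[0,0,0],[0,0,0],[0,0,0],[0,0,0],[0,0,0],[0,0,0],[0,0,0],[0,0,0],[0,0,0]], gripper=[21,21,21,21,21,21,21,21,21,21])

```text
clock: 5.08
eef_pos: [573.1, 62.2, 125.3]
eef_rot: [3.141, 0.001, 0.498]
wrist_force: [-5.6, -3.2, 12.7]
finger_gap: 19.9
finger_force: 5.9
```

carry_out(slide=[[0.014,0.0077,0],[0.028,0.0153,0],[0.042,0.023,0],[0.056,0.0307,0],[0.056,0.0307,0]], dr=[[0,0,0],[0,0,0],[0,0,0],[0,0,0],[0,0,0]], gripper=[21,21,21,21,21])

```text
clock: 5.5
eef_pos: [587.6, 70.1, 125.4]
eef_rot: [3.141, -0.0, 0.499]
wrist_force: [-2.1, -1.2, 13.3]
finger_gap: 19.8
finger_force: 5.8
```

carry_out(slide=[[0.007,0.0038,0],[0.014,0.0077,0],[0.021,0.0115,0],[0.028,0.0153,0],[0.028,0.0153,0]], dr=[[0,0,0],[0,0,0],[0,0,0],[0,0,0],[0,0,0]], gripper=[21,21,21,21,21])

```text
clock: 5.92
eef_pos: [594.3, 73.8, 125.4]
eef_rot: [3.141, 0.0, 0.498]
wrist_force: [-5.0, -1.5, 11.9]
finger_gap: 19.6
finger_force: 5.8
```

carry_out(slide=[[0.0035,0.0019,0],[0.007,0.0038,0],[0.0105,0.0058,0],[0.0105,0.0058,0]], dr=[[0,0,0],[0,0,0],[0,0,0],[0,0,0]], gripper=[21,21,21,21])

```text
clock: 6.25
eef_pos: [596.6, 75.0, 125.3]
eef_rot: [3.141, 0.001, 0.498]
wrist_force: [-7.5, -4.9, 12.4]
finger_gap: 19.7
finger_force: 6.0
```

carry_out(slide=[[0.0035,0.0019,0],[0.007,0.0038,0],[0.0105,0.0058,0],[0.014,0.0077,0],[0.014,0.0077,0]], dr=[[0,0,0],[0,0,0],[0,0,0],[0,0,0],[0,0,0]], gripper=[21,21,21,21,21])

```text
clock: 6.67
eef_pos: [600.1, 76.9, 125.3]
eef_rot: [3.141, 0.001, 0.498]
wrist_force: [-7.5, -4.9, 11.3]
finger_gap: 19.9
finger_force: 6.0
```

carry_out(slide=[[0.0035,0.0019,0],[0.007,0.0038,0],[0.0105,0.0058,0],[0.014,0.0077,0],[0.0175,0.0096,0],[0.0175,0.0096,0]], dr=[[0,0,0],[0,0,0],[0,0,0],[0,0,0],[0,0,0],[0,0,0]], gripper=[21,21,21,21,21,21])

```text
clock: 7.17
eef_pos: [603.1, 78.5, 125.0]
eef_rot: [-3.141, 0.007, 0.498]
wrist_force: [-21.2, -12.5, 20.2]
finger_gap: 19.8
finger_force: 14.4
```

The force rose to 24 N along the channel, so the nose is at the wall. I'll ease off and lift straight up.

carry_out(slide=[[-0.004,-0.002,0],[-0.005,-0.003,0.015],[-0.006,-0.003,0.04],[-0.006,-0.003,0.08],[-0.006,-0.003,0.2],[-0.006,-0.003,0.35],[-0.1,-0.05,0.5],[-0.4,-0.2,0.6],[-0.4,-0.2,0.6],[-0.4,-0.2,0.6]], dr=[[0,0,0],[0,0,0],[0,0,0],[0,0,0],[0,0,0],[0,0,0],[0,0,0],[0,0,0],[0,0,0],[0,0,0]], gripper=[21,21,21,21,21,21,21,21,21,21])

```text
clock: 8.0
eef_pos: [501.6, 28.4, 277.5]
eef_rot: [3.14, -0.003, 0.498]
wrist_force: [-0.2, -0.7, 0.7]
finger_gap: 19.7
finger_force: 0.0
```

carry_out(slide=[[-0.3,-0.9,0.1],[-0.3,-0.9,0.1],[-0.3,-0.9,0.1],[-0.3,-0.9,0.1],[-0.3,-0.9,0.1],[-0.3,-0.9,0.1],[-0.3,-0.9,0.1],[-0.3,-0.9,0.1]], dr=[[0,0,0],[0,0,0],[0,0,0],[0,0,0],[0,0,0],[0,0,0],[0,0,0],[0,0,0]], gripper=[21,21,21,21,21,21,21,21])

```text
clock: 8.67
eef_pos: [429.5, -196.3, 300.2]
eef_rot: [3.141, -0.001, 0.496]
wrist_force: [0.6, 0.8, 0.6]
finger_gap: 19.8
finger_force: 0.0
```

```bash
python3 - <<'E'
from cell import *
import cv2
a=camera("top")[140:240,260:350,::-1]
cv2.imwrite("pics/e.png",cv2.resize(a,None,fx=6,fy=6,interpolation=cv2.INTER_CUBIC))
s=read_state();print(s["eef_pos"],s["wrist_force"])
E
```

```text
[ 429.75194128 -195.3223901   299.92258289] [0.04038468 0.45260026 0.14517475]
```

View pics/e.png

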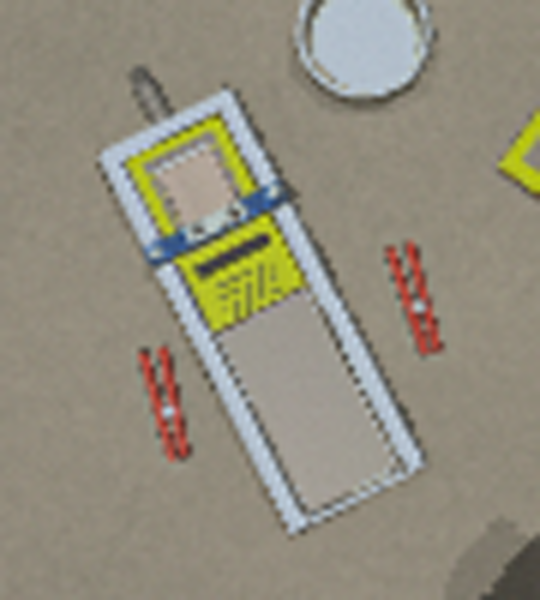

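The nose edge meets the end wall at pixels (125,160) to (220,118) with no gap visible. From the picture the cassette has travelled about 105 mm, and the bystanders have not moved.

```bash
python3 -c "
from cell import *
print(sign_off())"
```

```text
the job is handed in; nothing more can be done
None
```

The cassette was pressed down and slid under the crossbar and drag spring until its nose met the end wall, then released; the job is handed in at about 9 s, and no verdict came back.

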